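# Home the roundness turntable and press its sunken zero key

### The job

Home and zero the roundness turntable: push the bare metal back of its upright lug, without gripping the lug or touching its rubber bumper, until the bumper rests against the fixed steel stop. Then, with the turntable still home, reach a fingertip into the round well, press the sunken key all the way down for a moment, and let it come back up. Do not touch the test cylinder or the probe, do not press the key in the square well, and leave the surface gauge and the ceramic square where they are.

Things in the scene. Friction and masses are not known exactly. Their poses are not given: they have to be found in the camera images.
- station: dark granite plate 280 x 280 x 40 mm, fixed on the work surface; origin at the centre of its underside, on the turntable's vertical axis; z up. Let into it is a black anodised turntable disc, 240 mm in diameter, its top 46 mm above the work surface
- turntable (a joint): angle of the turntable in rad: 0 = home (bumper against the stop, a hard limit), up to 1.7 away from home. It falls as the turntable turns counter-clockwise seen from above. It starts between 0.7 and 1.4, stays where it is left, and drags with about 2 N at the lug
- lug (a point): centre of the bare metal back (pushing) face of the upright lug on the disc, 95 mm from the axis, 20 mm above the disc. The lug is an aluminium plate 34 mm wide along the radius, 6 mm thick, 40 mm tall (top 86 mm above the work surface); its bare face lies in the vertical plane through the turntable axis and faces clockwise (seen from above), so pushing it square drives the lug counter-clockwise, towards the stop. Nothing stands on the disc behind it
- bumper (a point): centre of the front (stop-side) face of the black rubber bumper on the lug's other side; the bumper is 24 mm wide, 10 mm thick, 30 mm tall and is not to be touched; at home this face meets the stop bar
- stop (a point): centre of the contact face of the fixed steel stop bar, 95 mm from the turntable axis, 71 mm above the work surface; the bar is 18 mm tall and 14 mm thick, reaches inwards over the disc (78 to 144 mm from the axis) from a post 18 mm in diameter and 86 mm tall standing on the granite. At home the lug's bare face is 16 mm short (clockwise) of this face
- test_cylinder: loose steel roundness test cylinder, 40 mm in diameter, 50 mm tall, standing on the disc near its centre and riding with it; top 96 mm above the work surface; origin at the centre of its underside
- probe: chrome indicator probe on a round post standing on the granite plate near its corner away from the robot and fixed there, top 94 mm above the work surface, its stylus reaching in over the disc to about 10 mm short of the cylinder; origin at the centre of the post's underside
- round_box: grey box 90 x 90 x 55 mm fixed on the work surface, with a ROUND well in the middle of its top, 50 mm in diameter and 28 mm deep; origin at the centre of its underside. The two boxes may change places
- round_top (a point): centre of the top of the key in the round well: the zero key, white, 26 mm in diameter, its top 18 mm below the rim of the well (37 mm above the work surface) when up
- round_key (a joint): travel of the round well's key in m: 0 up, 0.006 fully down against its end stop; springs back; 1.6 N to start, 4 N fully down
- square_box: a second grey box of the same size, its well SQUARE, 50 x 50 mm and 28 mm deep, with a like key that must not be pressed; origin at the centre of its underside
- square_key (a joint): travel of the square well's key in m: 0 up, 0.006 down
- surface_gauge: loose cast-iron surface gauge: round base 72 mm in diameter, thin pillar 188 mm tall with a scriber; origin at the centre of its underside
- ceramic_square: loose white ceramic L-shaped square, 110 x 110 x 14 mm, lying flat; origin at the middle of its outline's underside

How it is judged (in metres and radians):
On the way, in this order (a step that is already met when the one before it is completed fails the run):
1. the turntable is pushed home, its bumper against the stop (value of joint turntable below 0.04 rad), for 0.3 s.
2. the key in the round well is pressed fully down while the turntable is home (value of joint turntable below 0.04 rad and value of joint round_key above 0.0045 m), for 0.15 s.
At the end, for the whole second after the job is handed in: the turntable is within 0.04 rad of home, both keys are up (within 1.5 mm), the test cylinder stands upright within 12 mm of the turntable axis, at rest, and the surface gauge and ceramic square are within 8 mm of where they began (value of joint turntable below 0.04 rad and value of joint each of round_key, square_key below 0.0015 m and horizontal distance between test_cylinder and station below 0.012 m and angle between test_cylinder's own z axis and vertical below 0.1 rad and linear speed of test_cylinder below 0.02 m/s and distance of each of surface_gauge, ceramic_square from where it was at the start of the episode below 0.008 m); the robot touches nothing.
It fails at once if the round well's key is pressed (over 3 mm) while the turntable is not home, or the square well's key is pressed at all (over 3 mm) ((value of joint round_key above 0.003 m and value of joint turntable above 0.04 rad) or value of joint square_key above 0.003 m).
It fails at once if the lug is gripped: the robot touches its rubber bumper (contact force between any of the fingers, the arm and rubber_bumper above 0.5 N).
It fails at once if the robot touches the test cylinder or the probe (contact force between any of the fingers, the arm and test_cylinder above 0.5 N or contact force between any of the fingers, the arm and probe above 0.5 N).
It fails at once if the test cylinder is lifted, tipped or shifted on the turntable (height (world z) of test_cylinder above 0.054 m or not (horizontal distance between test_cylinder and station below 0.012 m and angle between test_cylinder's own z axis and vertical below 0.1 rad)).
It fails at once if the surface gauge or ceramic square is moved by over 8 mm (not (distance of each of surface_gauge, ceramic_square from where it was at the start of the episode below 0.008 m)).
It also fails if it takes over 51 s, if anything falls off the work surface, if the arm or the gripper's body presses on something with over 40 N, if the wrist force passes 120 N, or if a joint passes its speed limit or range.

### The arm

A 6-joint arm with a two-finger parallel gripper is mounted at the origin on the work surface. World frame = base frame: x ahead of the robot, y to its left, z up, the work surface at z = 0. Lengths are in mm, angles in rad, forces in N, time in s.
With the tool pointing down it reaches from about 350 to 975 mm from the base axis. Payload 17.4 kg.
Tool frame: the origin (TCP) lies at the very end of the fingers, on their centre line; the grasp point (between the pads) lies 19 mm behind it (env.grip_point_offset is the distance from the TCP to the grasp point, in mm); z points along the fingers, y is the direction in which the jaws open and shut (so a half turn about z gives the same grasp; the last joint's range is limited). The gripper opens to 85 mm and grips with 20 to 120 N. Pads are 22 mm wide; open, the fingers measure 114 mm over their backs; the gripper's body (76 mm by 85 mm) begins 54 mm behind the grasp point. The pads swing forward as they close: fully open they stand 13 mm farther back than shut.
Start: joints at [-1.161, 0.116, 1.442, -0, 1.584, -0.038], TCP at [292.256, -608.456, 231.303] pointing down, gripper open.
Joint ranges: [-2.83, 2.83], [-0.83, 2.19], [0.07, 2.5], [-1.14, 4.28], [0.01, 3], [-2.97, 2.97]. Speed limits (rad/s): [1.89, 1.89, 2.22, 3.14, 3.14, 3.14].

### API

Orientations are given as a 3x3 rotation matrix whose columns are the frame's x, y, z axes.
In Python, from workcell import env gives the robot as it stands.
- The arm moves only by the tool drive_tool, never from a script. Its argument "deltas" is a list of rows, each an object with "translation": the shift along the tool's x, y, z as a fraction of full scale, a list of three; "yaw": the turn about the tool's z as a fraction of full scale. A call has 1 to 20 rows; each row shifts and turns the commanded pose from where the row before left it, along the tool's axes as they then stand; what a row does not reach is not made up. Full scale, the value 1, is 30 mm for a shift and 6 degrees for a turn. A row lasts 1/10 s, in which the tool goes at most 50 mm and 8.59 degrees, less where a joint would pass 70% of its speed; a pose out of reach is approached as far as the arm can. A call with a number of a shift or a turn outside -1 to 1 is refused whole. A call with a gripper value outside its range is refused whole. "claw" is the opening in per cent of the stroke, from 0 (shut) to 100 (fully open), set as the call begins (left out, the last holds). The fingers move at their own pace and stop on an object; "squeeze" is the grip in N (left out, the last holds). Time passes only in rows, so rows that do not move let the fingers close. It gives the time, the measured TCP pose, the force and the opening at its end, in the units of the state.
- env.observe(): the state, without advancing time (a new reading comes with each control period).
- env.capture(name): name is "scene" or "side" or "wrist"; returns a dict with "img" (400x640x3 uint8, blue, green, red), "camera_matrix" (3x3 intrinsics, pixels), "R" (3x3) and "t" (3): a world point X has camera coordinates R X + t; the wrist camera has in their place "T_tool_cam" (4x4, takes a point from camera to tool coordinates, whose origin is the TCP and whose axes are the flange's). Camera axes: x right, y down, z forward; pixel columns grow to the right and rows downward; lengths in mm; the calibration is good to about 2 mm. A picture is of the moment at which its call begins: read the wrist's pose just before it. There is no depth.
- env.sign_off(): hands the job in, once; it reports no verdict.
The state is a dict: "time": time; "q": joint angles; "qvel": joint speeds; "effort": joint torques, N m; "ee_pos": TCP position; "eef_rot": TCP orientation; "contact_force": force on the tool from outside, world axes, zero at the start; "ft_torque": the same for the moment, N m; "grip_width": opening from 0.0 (shut) to 1.0 (fully open).
Only numpy, scipy, OpenCV 4.12 (cv2) and the standard library are available. Lean on these libraries where they do the work, as an engineer would, in place of code of your own. Each camera call takes 0.05 s, during which the arm holds its last target.

## Working session

There is one attempt and no reset: what is moved stays moved. The work goes in short steps, Python scripts to look and compute and a tool call to move; the robot and the scene stay as the last step left them, time stands still between calls to the robot, and variables do not carry over. Pictures are saved under pics/ and viewed, and the job is handed in when it is done.

Besides the shell and the picture viewer there is one more tool, called after "Call:" as name(argument=value, ...), one argument or row to a line, values as JSON. drive_tool: Moves the arm, as the interface text tells. Its arguments: {"type":"object","properties":{"deltas":{"type":"array","items":{"type":"object","properties":{"translation":{"type":"array","items":{"type":"number","minimum":-1,"maximum":1}},"yaw":{"type":"number","minimum":-1,"maximum":1}}}},"claw":{"type":"number"},"squeeze":{"type":"number"}},"required":["deltas"]}

```bash
ls; mkdir -p pics; python3 - <<'E'
from workcell import env
import cv2,numpy as np
o=env.observe(); print(o)
for n in("scene","side"):
    c=env.capture(n); cv2.imwrite(f"pics/{n}0.png",c["img"]); np.savez(f"{n}0.npz",**{k:v for k,v in c.items()})
    print(n,c["camera_matrix"].tolist(),np.round(c["R"],4).tolist(),c["t"])
E
```

```text
pics
{'time': 0.0, 'q': array([-1.16079433e+00,  1.16466470e-01,  1.44227942e+00,  3.82528340e-06,
        1.58402193e+00, -3.78158633e-02]), 'qvel': array([-1.19962971e-04,  5.65811058e-05,  1.54728070e-04, -7.38034613e-04,
       -5.14342181e-04, -2.06432243e-05]), 'effort': array([-1.26782206e-04, -7.31986856e+01, -6.32494712e+01, -6.43415501e-05,
        6.12445539e-03,  3.36485655e-06]), 'ee_pos': array([ 292.17669168, -608.26192055,  230.56655075]), 'eef_rot': array([[ 9.01394105e-01,  4.32999366e-01, -4.64925703e-04],
       [ 4.32999613e-01, -9.01393460e-01,  1.07929147e-03],
       [ 4.82515363e-05, -1.17417962e-03, -9.99999309e-01]]), 'contact_force': array([ 0.21078171,  0.40770405, -0.08540913]), 'ft_torque': array([ 0.03899255, -0.04841625,  0.00200303]), 'grip_width': 1.000649222503978}
scene [[382.89184701240805, 0.0, 326.54664528458807], [0.0, 382.89184701240805, 196.75931158165892], [0.0, 0.0, 1.0]] [[-0.0531, 0.9986, -0.0013], [0.817, 0.0427, -0.5751], [-0.5742, -0.0316, -0.8181]] [  56.69557661 -448.00328847 1468.46366002]
side [[362.4869285538832, 0.0, 319.9278708843053], [0.0, 362.4869285538832, 196.47218139040027], [0.0, 0.0, 1.0]] [[-0.8947, -0.4463, -0.0181], [-0.3356, 0.6983, -0.6322], [0.2948, -0.5596, -0.7746]] [527.42998128 234.73621005 904.77789891]
```

View pics/scene0.png

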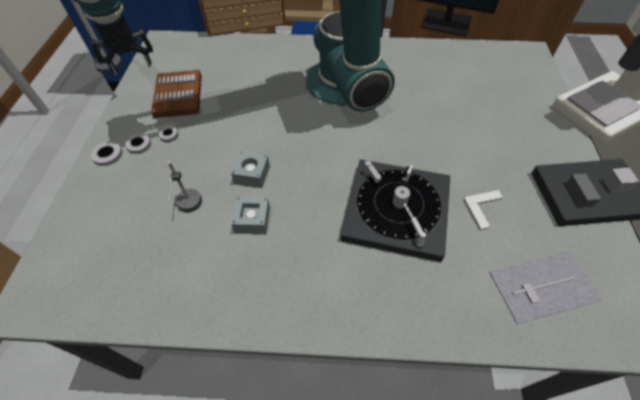

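View pics/side0.png

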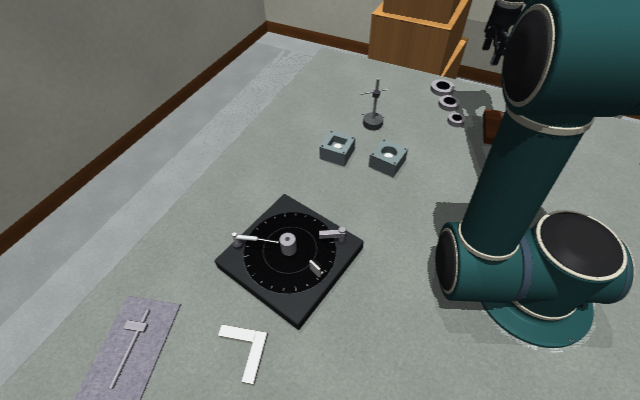

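```bash
python3 - <<'E'
import cv2
a=cv2.imread("pics/scene0.png")
def crop(a,x0,y0,w,h,s,n):
    c=cv2.resize(a[y0:y0+h,x0:x0+w],None,fx=s,fy=s,interpolation=cv2.INTER_CUBIC)
    for i in range(0,w,10): cv2.putText(c,str(x0+i),(i*s,8),0,.3,(0,255,255),1); cv2.line(c,(i*s,10),(i*s,14),(0,255,255),1)
    for i in range(0,h,10): cv2.putText(c,str(y0+i),(0,i*s+4),0,.3,(0,255,255),1)
    cv2.imwrite(n,c)
crop(a,335,150,125,110,6,"pics/c1.png")
crop(a,220,140,60,100,6,"pics/c2.png")
b=cv2.imread("pics/side0.png")
crop(b,210,185,160,150,5,"pics/c3.png")
crop(b,310,120,110,60,7,"pics/c4.png")
E
```

```text
(no output)
```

View pics/c1.png

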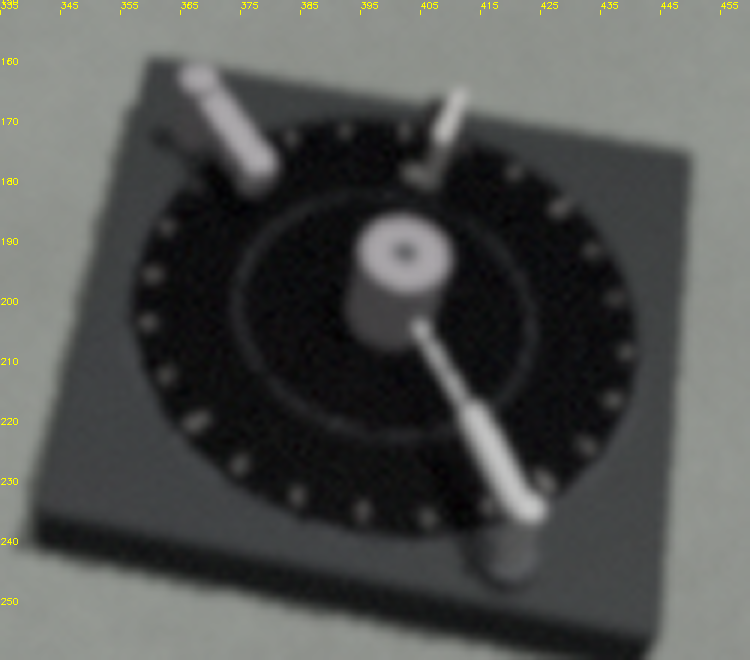

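View pics/c2.png

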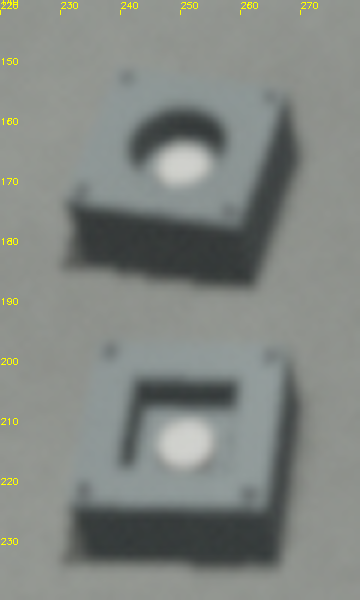

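View pics/c3.png

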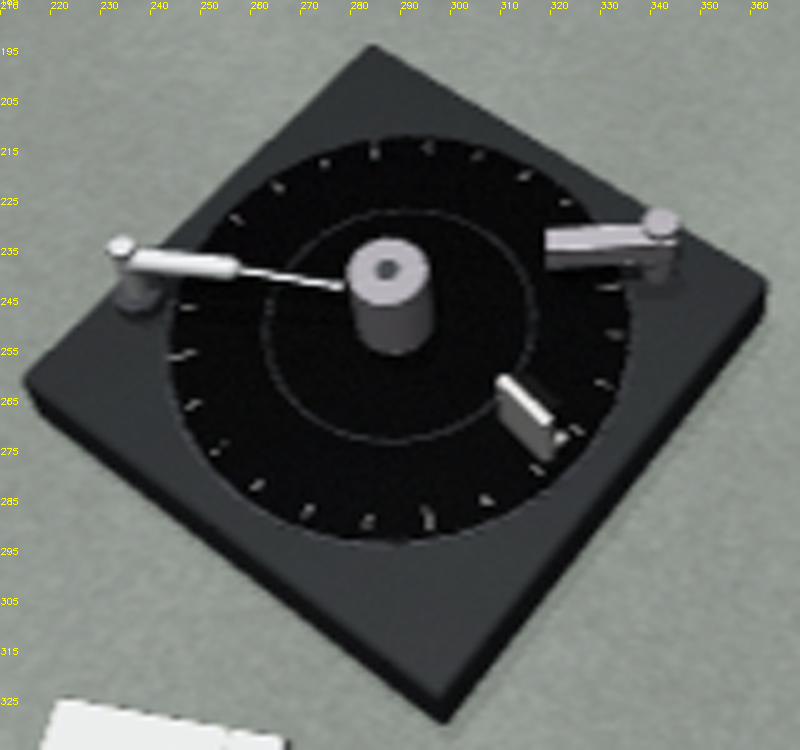

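View pics/c4.png

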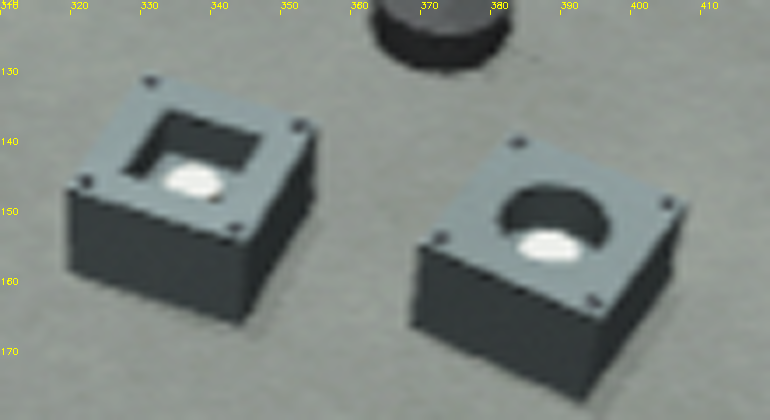

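```bash
cat >h.py <<'E'
import numpy as np
C={n:np.load(f"{n}0.npz") for n in("scene","side")}
def ray(n,u,v):
    c=C[n];R=c["R"];d=R.T@np.linalg.solve(c["camera_matrix"],[u,v,1]);return -R.T@c["t"],d
def atz(n,u,v,z):
    o,d=ray(n,u,v);return o+d*(z-o[2])/d[2]
def proj(n,X):
    c=C[n];p=c["camera_matrix"]@(c["R"]@np.asarray(X,float)+c["t"]);return p[:2]/p[2]
E
python3 - <<'E'
from h import *
np.set_printoptions(precision=1,suppress=True)
for nm,n,u,v,z in [("cyl","scene",402.5,192,96),("cyl","side",287.6,238.8,96),
 ("lugout","scene",411.3,165.3,86),("lugin","scene",408,173.3,86),("lugin","side",310.2,260.6,86),("lugout","side",319.4,270,86),
 ("barend","scene",379,177.5,80),("post","scene",368,163,86),("post","side",342,229.4,86),
 ("round","scene",249.6,164,55),("round","side",389.25,151.6,55),
 ("rkey","scene",250.3,167,37),("rkey","side",388.4,155.3,37),
 ("sq","scene",250.3+0,212.5,55),
 ("c1","scene",360,159.5,40),("c2","scene",450.3,175.5,40),("c3","scene",341,235.8,40),("c4","scene",444.8,255.5,40),
 ("s1","side",284.3,194,40),("s2","side",363,241.5,40),("s3","side",215.3,261,40),("s4","side",299,326,40),
 ("ringL","scene",357.2,202,46),("ringR","scene",441,208,46),("ringB","scene",400,239.8,46),("ringT","scene",400,169.5,46),
 ("sqr","scene",497,193,14),("sqr","scene",467,198,14),("sqr","scene",484,227,14),("gauge","scene",188,200,20)]:
    print(nm,n,atz(n,u,v,z))
E
```

```text
cyl scene [590.5 182.3  96. ]
cyl side [586.1 183.   96. ]
lugout scene [485.8 215.7  86. ]
lugin scene [516.1 204.1  86. ]
lugin side [510.2 207.9  86. ]
lugout side [479.1 220.6  86. ]
barend scene [530.9 121.7  80. ]
post scene [483.6  90.2  86. ]
post side [478.6  92.3  86. ]
round scene [ 479.8 -263.9   55. ]
round side [ 473.7 -262.3   55. ]
rkey scene [ 476.7 -265.3   37. ]
rkey side [ 474.7 -263.8   37. ]
sq scene [ 652.4 -232.6   55. ]
c1 scene [431.6  70.   40. ]
c2 scene [480.6 340.7  40. ]
c3 scene [704.1  19.7  40. ]
c4 scene [748.5 291.3  40. ]
s1 side [694.2  23.2  40. ]
s2 side [424.5  74.3  40. ]
s3 side [741.9 293.3  40. ]
s4 side [469.5 344.9  40. ]
ringL scene [595.7  62.1  46. ]
ringR scene [603.8 297.1  46. ]
ringB scene [711.4 176.4  46. ]
ringT scene [470.2 190.1  46. ]
sqr scene [519.4 480.7  14. ]
sqr scene [542.4 388.4  14. ]
sqr scene [640.3 420.4  14. ]
gauge scene [ 596.6 -432.    20. ]
```

Call:
drive_tool(
  claw=0,
  squeeze=40,
  deltas=[
    {"translation": [0.634, -0.755, 0]},
    {"translation": [0.634, -0.755, 0]},
    {"translation": [0.634, -0.755, 0]},
    {"translation": [0.634, -0.755, 0]},
    {"translation": [0.634, -0.755, 0]},
    {"translation": [0.634, -0.755, 0]},
    {"translation": [0.634, -0.755, 0]},
    {"translation": [0.634, -0.755, 0]},
    {"translation": [0.634, -0.755, 0]},
    {"translation": [0.634, -0.755, 0]},
    {"translation": [0.634, -0.755, 0]},
    {"translation": [0.634, -0.755, 0]},
    {"translation": [0.634, -0.755, 0]},
    {"translation": [0.634, -0.755, 0]},
    {"translation": [0.634, -0.755, 0]},
    {"translation": [0.634, -0.755, 0]},
    {"translation": [0.634, -0.755, 0]},
    {"translation": [0.634, -0.755, 0]},
    {"translation": [0.634, -0.755, 0]},
    {"translation": [0.634, -0.755, 0]},
  ],
)

```text
validation failed for argument at $.de...
```

Call:
drive_tool(
  deltas=[
    {"translation": [0.634, -0.755, 0]},
    {"translation": [0.634, -0.755, 0]},
    {"translation": [0.634, -0.755, 0]},
    {"translation": [0.634, -0.755, 0]},
    {"translation": [0.634, -0.755, 0]},
    {"translation": [0.634, -0.755, 0]},
    {"translation": [0.634, -0.755, 0]},
    {"translation": [0.634, -0.755, 0]},
    {"translation": [0.634, -0.755, 0]},
    {"translation": [0.634, -0.755, 0]},
    {"translation": [0, 0, 0], "yaw": -0.9},
    {"translation": [0, 0, 0], "yaw": -0.9},
    {"translation": [0, 0, 0], "yaw": -0.9},
    {"translation": [0, 0, 0], "yaw": -0.9},
    {"translation": [0, 0, 0], "yaw": -0.9},
    {"translation": [0, 0, 0], "yaw": -0.9},
    {"translation": [0, 0, 0], "yaw": -0.9},
    {"translation": [0, 0, 0], "yaw": -0.9},
    {"translation": [0, 0, 0], "yaw": -0.2},
    {"translation": [0, 0, 0]},
  ],
)

```text
validation failed for argument at $.de...
```

Call:
drive_tool(
  claw=0,
  squeeze=40,
  deltas=[
    {"translation": [0.634, -0.755, 0.0], "yaw": 0.0},
    {"translation": [0.634, -0.755, 0.0], "yaw": 0.0},
    {"translation": [0.634, -0.755, 0.0], "yaw": 0.0},
  ],
)

```text
time: 0.4
ee_pos: [314.3, -521.4, 230.7]
eef_rot: [[0.902, 0.433, -0.0], [0.433, -0.902, 0.001], [-0.0, -0.001, -1.0]]
contact_force: [-0.2, 0.2, 0.5]
grip_width: 0.514
```

Call:
drive_tool(
  deltas=[
    {"translation": [0.634, -0.755, 0.0], "yaw": 0.0},
    {"translation": [0.634, -0.755, 0.0], "yaw": 0.0},
    {"translation": [0.634, -0.755, 0.0], "yaw": 0.0},
    {"translation": [0.634, -0.755, 0.0], "yaw": 0.0},
    {"translation": [0.634, -0.755, 0.0], "yaw": 0.0},
    {"translation": [0.634, -0.755, 0.0], "yaw": 0.0},
    {"translation": [0.634, -0.755, 0.0], "yaw": 0.0},
    {"translation": [0.634, -0.755, 0.0], "yaw": 0.0},
    {"translation": [0.634, -0.755, 0.0], "yaw": 0.0},
    {"translation": [0.634, -0.755, 0.0], "yaw": 0.0},
    {"translation": [0.634, -0.755, 0.0], "yaw": 0.0},
    {"translation": [0.634, -0.755, 0.0], "yaw": 0.0},
    {"translation": [0.634, -0.755, 0.0], "yaw": 0.0},
    {"translation": [0.634, -0.755, 0.0], "yaw": 0.0},
    {"translation": [0.634, -0.755, 0.0], "yaw": 0.0},
    {"translation": [0.634, -0.755, 0.0], "yaw": 0.0},
    {"translation": [0.634, -0.755, 0.0], "yaw": 0.0},
    {"translation": [0.634, -0.755, 0.0], "yaw": 0.0},
    {"translation": [0.634, -0.755, 0.0], "yaw": 0.0},
  ],
)

```text
time: 2.3
ee_pos: [453.7, 23.2, 231.1]
eef_rot: [[0.901, 0.433, -0.0], [0.433, -0.901, -0.0], [-0.0, -0.0, -1.0]]
contact_force: [0.0, 0.0, -0.1]
grip_width: 0.003
```

Call:
drive_tool(
  deltas=[
    {"translation": [0.634, -0.755, 0.0], "yaw": 0.0},
    {"translation": [0.634, -0.755, 0.0], "yaw": 0.0},
    {"translation": [0.634, -0.755, 0.0], "yaw": 0.0},
    {"translation": [0.634, -0.755, 0.0], "yaw": 0.0},
    {"translation": [0.634, -0.755, 0.0], "yaw": 0.0},
    {"translation": [0.634, -0.755, 0.0], "yaw": 0.0},
    {"translation": [0.634, -0.755, 0.0], "yaw": 0.0},
    {"translation": [0.634, -0.755, 0.0], "yaw": 0.0},
    {"translation": [0.0, 0.0, 0.0], "yaw": -0.9},
    {"translation": [0.0, 0.0, 0.0], "yaw": -0.9},
    {"translation": [0.0, 0.0, 0.0], "yaw": -0.9},
    {"translation": [0.0, 0.0, 0.0], "yaw": -0.9},
    {"translation": [0.0, 0.0, 0.0], "yaw": -0.9},
    {"translation": [0.0, 0.0, 0.0], "yaw": -0.9},
    {"translation": [0.0, 0.0, 0.0], "yaw": -0.9},
    {"translation": [0.0, 0.0, 0.0], "yaw": -0.9},
    {"translation": [0.0, 0.0, 0.0], "yaw": -0.2},
    {"translation": [0.0, 0.0, 0.0], "yaw": 0.0},
  ],
)

```text
time: 4.1
ee_pos: [512.3, 251.1, 231.1]
eef_rot: [[0.343, 0.939, -0.0], [0.939, -0.343, -0.0], [-0.0, -0.0, -1.0]]
contact_force: [-1.1, 0.2, 0.4]
grip_width: -0.003
```

```bash
python3 - <<'E'
from workcell import env
import cv2,numpy as np
o=env.observe(); c=env.capture("wrist"); cv2.imwrite("pics/w1.png",c["img"])
np.savez("w1.npz",p=o["ee_pos"],Rt=o["eef_rot"],**c)
print(o["ee_pos"],o["q"],c["T_tool_cam"].round(3).tolist(),c["camera_matrix"].tolist())
E
```

```text
[512.3185453  251.06662793 231.10035383] [ 4.10939312e-01 -1.11637403e-01  1.66993042e+00  2.80413816e-05
  1.58363225e+00  7.60598173e-01] [[0.001, -0.963, -0.271, 68.15], [1.0, 0.001, 0.0, -0.229], [-0.0, -0.271, 0.963, -141.146], [0.0, 0.0, 0.0, 1.0]] [[302.11601885491064, 0.0, 313.65236341012854], [0.0, 302.11601885491064, 208.268186741341], [0.0, 0.0, 1.0]]
```

View pics/w1.png

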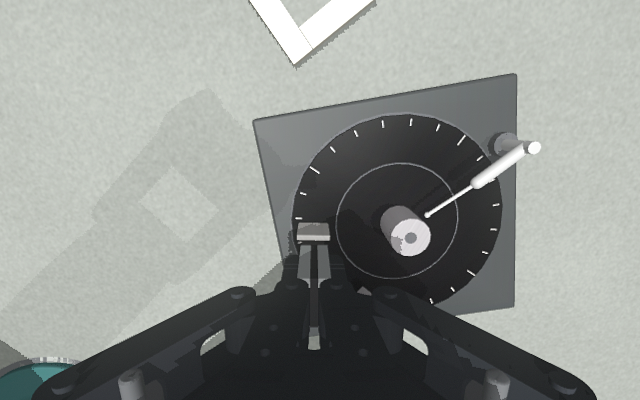

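```bash
cat >>h.py <<'E'
class W:
    def __init__(s,f):
        d=np.load(f);s.K=d["camera_matrix"];T=d["T_tool_cam"];s.R=d["Rt"]@T[:3,:3];s.o=d["p"]+d["Rt"]@T[:3,3]
    def atz(s,u,v,z):
        d=s.R@np.linalg.solve(s.K,[u,v,1]);return s.o+d*(z-s.o[2])/d[2]
    def proj(s,X):
        p=s.K@(s.R.T@(np.asarray(X,float)-s.o));return p[:2]/p[2]
E
python3 - <<'E'
from h import *
np.set_printoptions(precision=1,suppress=True)
w=W("w1.npz")
print("TCP px",w.proj([512.3,251.1,231]))
a=np.array([588,182.])
for nm,z in(("lugtop",86),):
  for th in(158,160,162):
    r=np.array([np.cos(np.radians(th)),np.sin(np.radians(th))])
    print(th,[w.proj([*(a+q*r),86]) for q in(78,112)])
print("cyl",w.atz(411,238,96))
for p in((397.5,113),(292,212),(503,212)): print("disc",w.atz(*p,46))
for p in((253,120),(516,73),(515,305)): print("corner",w.atz(*p,40))
E
```

```text
TCP px [313.9 261.8]
158 [array([330.5, 231.2]), array([296.7, 230.1])]
160 [array([330.4, 233.8]), array([296.7, 233.8])]
162 [array([330.4, 236.3]), array([296.8, 237.4])]
cyl [587.9 181.3  96. ]
disc [620.1 295.2  46. ]
disc [479.7 233.2  46. ]
disc [702.9 152.   46. ]
corner [476.4 340.2  40. ]
corner [745.2 291.1  40. ]
corner [697.9  22.4  40. ]
```

```bash
python3 - <<'E'
import cv2
a=cv2.imread("pics/w1.png")[205:275,280:350]
cv2.imwrite("pics/w1c.png",cv2.resize(a,None,fx=8,fy=8,interpolation=cv2.INTER_CUBIC))
E
```

```text
(no output)
```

View pics/w1c.png

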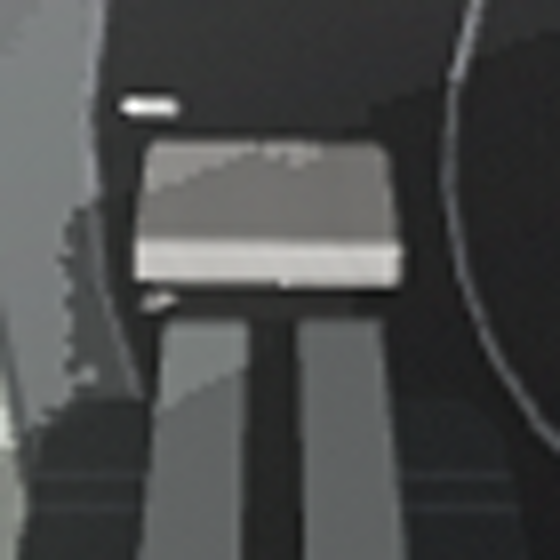

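Call:
drive_tool(
  deltas=[
    {"translation": [0.0, 0.0, 0.95], "yaw": 0.0},
    {"translation": [0.0, 0.0, 0.95], "yaw": 0.0},
    {"translation": [0.0, 0.0, 0.95], "yaw": 0.0},
    {"translation": [0.0, 0.0, 0.95], "yaw": 0.0},
    {"translation": [0.0, 0.0, 0.95], "yaw": 0.0},
    {"translation": [0.0, 0.0, 0.95], "yaw": 0.0},
    {"translation": [0.0, 0.0, 0.0], "yaw": 0.0},
    {"translation": [-0.25, 0.0, 0.0], "yaw": 0.0},
    {"translation": [-0.25, 0.0, 0.0], "yaw": 0.0},
    {"translation": [-0.15, 0.0, 0.0], "yaw": 0.0},
    {"translation": [0.0, 0.0, 0.0], "yaw": 0.0},
  ],
)

```text
time: 5.25
ee_pos: [506.0, 232.3, 61.5]
eef_rot: [[0.342, 0.94, 0.002], [0.94, -0.342, 0.001], [0.001, 0.001, -1.0]]
contact_force: [-0.9, -0.5, 0.0]
grip_width: 0.0
```

```bash
python3 - <<'E'
from workcell import env
import cv2
c=env.capture("wrist"); cv2.imwrite("pics/w2.png",c["img"])
b=env.capture("side")["img"]; b=cv2.resize(b[185:335,210:370],None,fx=5,fy=5,interpolation=cv2.INTER_CUBIC)
cv2.imwrite("pics/s2.png",b)
E
```

```text
(no output)
```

View pics/w2.png

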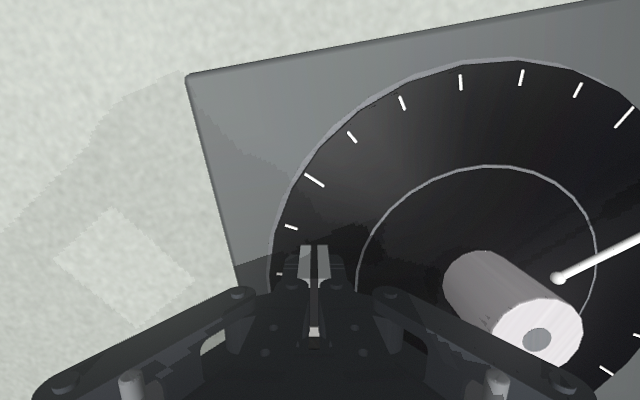

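View pics/s2.png

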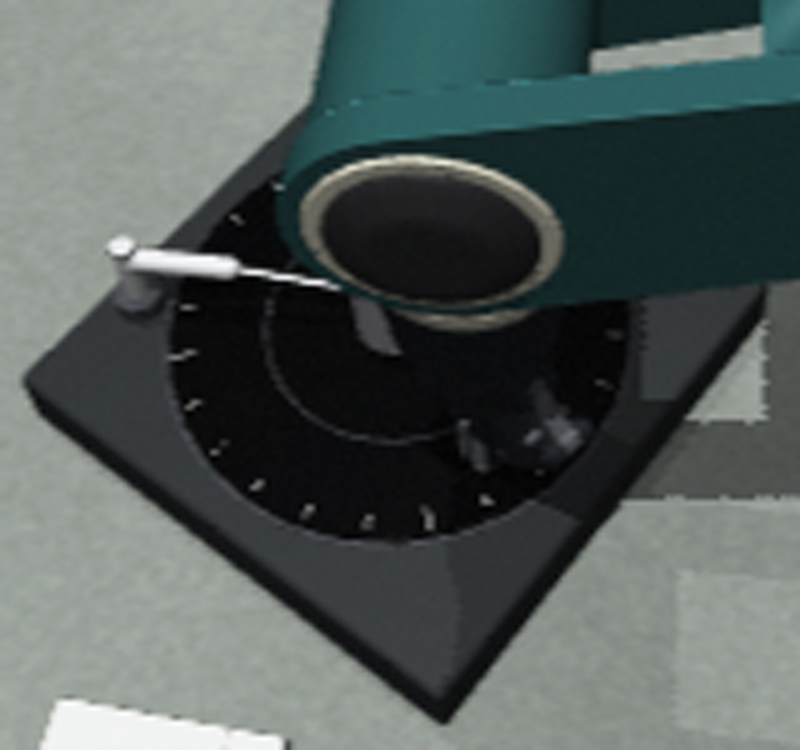

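Call:
drive_tool(
  deltas=[
    {"translation": [-0.1, 0.0, 0.0], "yaw": 0.0},
    {"translation": [-0.1, 0.0, 0.0], "yaw": 0.0},
    {"translation": [-0.08, 0.0, 0.0], "yaw": 0.0},
    {"translation": [-0.05, 0.0, 0.0], "yaw": 0.0},
    {"translation": [0.0, 0.0, 0.0], "yaw": 0.0},
  ],
)

```text
time: 5.85
ee_pos: [502.3, 223.3, 60.3]
eef_rot: [[0.341, 0.94, 0.0], [0.94, -0.341, 0.0], [0.0, -0.0, -1.0]]
contact_force: [-0.4, 0.2, -0.7]
grip_width: -0.002
```

Call:
drive_tool(
  deltas=[
    {"translation": [-0.1, 0.0, 0.0], "yaw": -0.2},
    {"translation": [-0.15, -0.01, 0.0], "yaw": -0.4},
    {"translation": [-0.167, -0.01, 0.0], "yaw": -0.5},
    {"translation": [-0.167, -0.01, 0.0], "yaw": -0.5},
    {"translation": [-0.167, -0.01, 0.0], "yaw": -0.5},
    {"translation": [-0.167, -0.01, 0.0], "yaw": -0.5},
    {"translation": [-0.167, -0.01, 0.0], "yaw": -0.5},
    {"translation": [-0.167, -0.01, 0.0], "yaw": -0.5},
  ],
)

```text
time: 6.65
ee_pos: [492.9, 187.1, 60.2]
eef_rot: [[-0.032, 0.999, -0.001], [0.999, 0.032, 0.0], [0.0, -0.001, -1.0]]
contact_force: [-0.3, 2.6, 1.4]
grip_width: 0.001
```

```bash
python3 - <<'E'
from workcell import env
import cv2,numpy as np
o=env.observe();d=o["ee_pos"][:2]-[588,182];R=o["eef_rot"]
print(o["ee_pos"],np.hypot(*d),np.degrees(np.arctan2(*d[::-1]))%360, "tool -x deg",np.degrees(np.arctan2(-R[1,0],-R[0,0]))%360,o["contact_force"],"radial,tang",-d@R[:2,1],-d@-R[:2,0])
c=env.capture("wrist"); cv2.imwrite("pics/w3.png",c["img"])
b=env.capture("scene")["img"]; b=cv2.resize(b[150:260,335:460],None,fx=6,fy=6,interpolation=cv2.INTER_CUBIC)
cv2.imwrite("pics/s3.png",b)
E
```

```text
[492.93660653 187.06681502  60.22143346] 95.19832663094904 176.94906030570425 tool -x deg 271.8486637705149 [-0.33634318  2.58804709  1.35638998] radial,tang 94.85044740145257 8.13089130745038
```

View pics/s3.png

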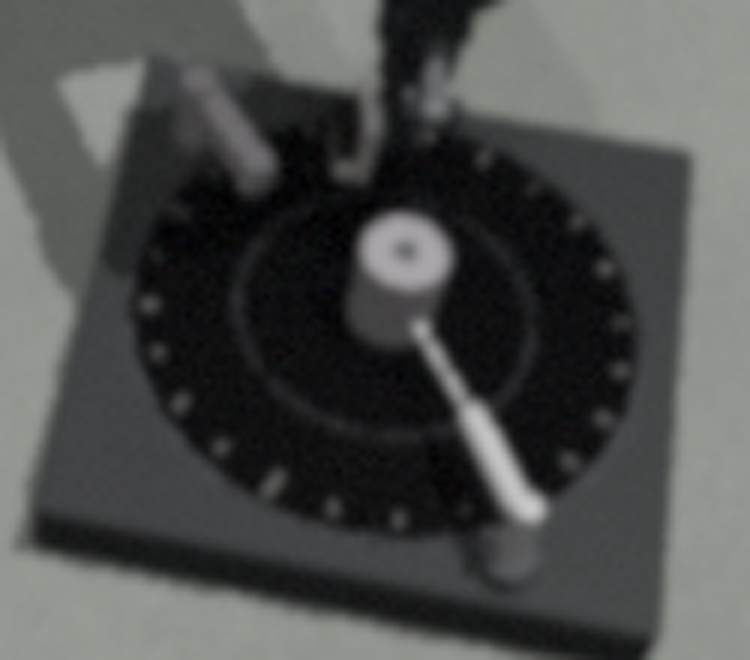

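View pics/w3.png

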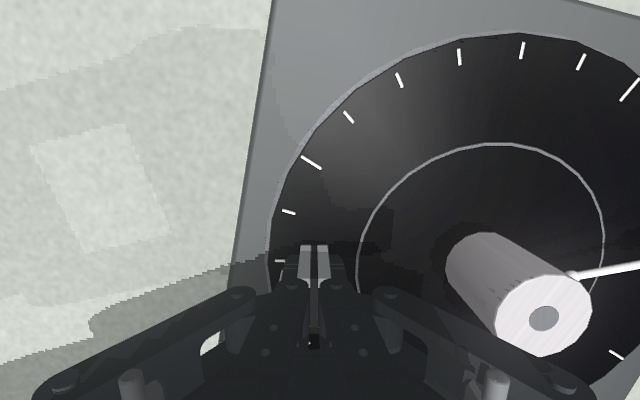

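Call:
drive_tool(
  deltas=[
    {"translation": [-0.167, -0.01, 0.0], "yaw": -0.5},
    {"translation": [-0.167, -0.01, 0.0], "yaw": -0.5},
    {"translation": [-0.167, -0.01, 0.0], "yaw": -0.5},
    {"translation": [-0.167, -0.01, 0.0], "yaw": -0.5},
    {"translation": [-0.167, -0.01, 0.0], "yaw": -0.5},
    {"translation": [-0.1, -0.006, 0.0], "yaw": -0.3},
    {"translation": [0.0, 0.0, 0.0], "yaw": 0.0},
  ],
)

```text
time: 7.45
ee_pos: [495.8, 159.1, 60.3]
eef_rot: [[-0.316, 0.949, 0.0], [0.949, 0.316, -0.0], [-0.0, 0.0, -1.0]]
contact_force: [0.8, 0.1, 0.3]
grip_width: -0.0
```

```bash
cat >st.py <<'E'
from workcell import env
import cv2,numpy as np,sys
o=env.observe();d=o["ee_pos"][:2]-[588,182];R=o["eef_rot"]
print(o["time"],o["ee_pos"],np.hypot(*d),np.degrees(np.arctan2(*d[::-1]))%360, "tool -x deg",np.degrees(np.arctan2(-R[1,0],-R[0,0]))%360,o["contact_force"],"radial,tang",-d@R[:2,1],-d@-R[:2,0])
b=env.capture("scene")["img"]; b=cv2.resize(b[150:260,335:460],None,fx=6,fy=6,interpolation=cv2.INTER_CUBIC)
cv2.imwrite(f"pics/{sys.argv[1]}.png",b)
E
python3 st.py s4
```

```text
7.45 [495.84511247 159.14661923  60.31376316] 94.94630223342668 193.9277378736726 tool -x deg 288.41719182282344 [0.78143063 0.11765253 0.26533668] radial,tang 94.65498402322665 7.43197858900059
```

View pics/s4.png

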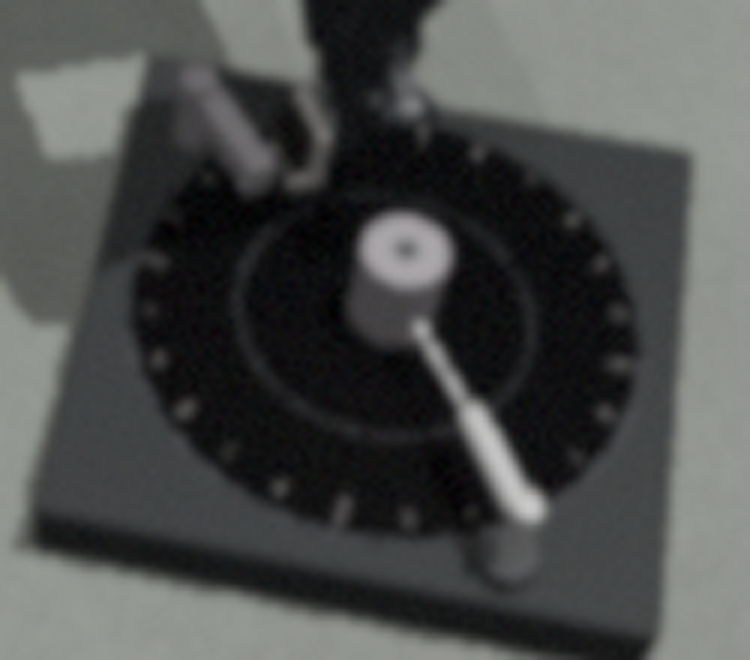

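Call:
drive_tool(
  deltas=[
    {"translation": [-0.11, -0.006, 0.0], "yaw": -0.34},
    {"translation": [-0.11, -0.006, 0.0], "yaw": -0.34},
    {"translation": [-0.11, -0.006, 0.0], "yaw": -0.34},
    {"translation": [-0.08, -0.004, 0.0], "yaw": -0.24},
    {"translation": [0.0, 0.0, 0.0], "yaw": 0.0},
  ],
)

```text
time: 8.0
ee_pos: [499.7, 147.6, 60.3]
eef_rot: [[-0.438, 0.899, 0.0], [0.899, 0.438, -0.0], [-0.0, 0.0, -1.0]]
contact_force: [0.4, -0.0, -1.0]
grip_width: 0.001
```

```bash
python3 st.py s5
```

```text
8.0 [499.70585906 147.56405237  60.28934539] 94.77177751906869 201.306477908649 tool -x deg 295.9895304953015 [ 0.44041521 -0.03463152 -0.99283357] radial,tang 94.45538939152009 7.737519568668503
```

View pics/s5.png

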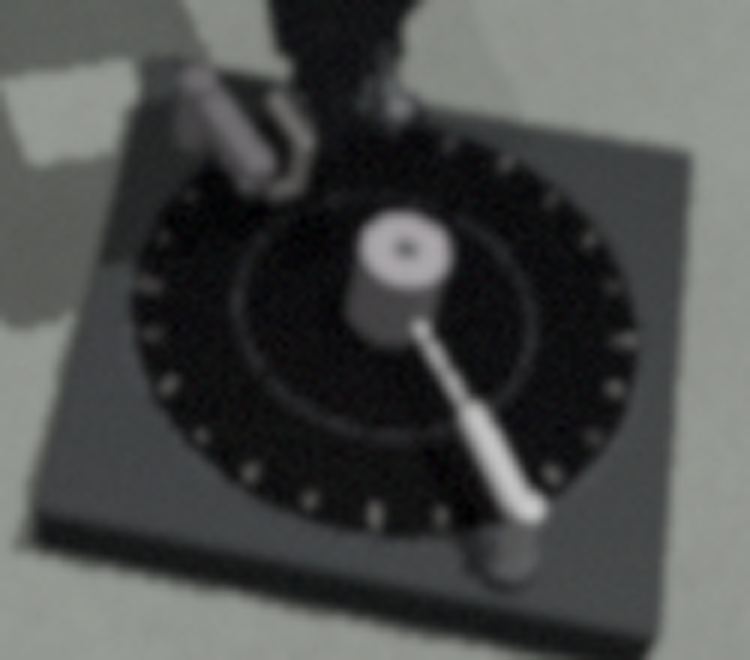

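Call:
drive_tool(
  deltas=[
    {"translation": [-0.055, -0.003, 0.0], "yaw": -0.16},
    {"translation": [-0.055, -0.003, 0.0], "yaw": -0.16},
    {"translation": [0.0, 0.0, 0.0], "yaw": 0.0},
  ],
)

```text
time: 8.35
ee_pos: [501.0, 144.4, 60.3]
eef_rot: [[-0.469, 0.883, 0.0], [0.883, 0.469, -0.0], [-0.0, 0.0, -1.0]]
contact_force: [0.2, -0.2, -0.7]
grip_width: 0.001
```

Call:
drive_tool(
  deltas=[
    {"translation": [-0.055, -0.003, 0.0], "yaw": -0.16},
    {"translation": [-0.055, -0.003, 0.0], "yaw": -0.16},
    {"translation": [0.0, 0.0, 0.0], "yaw": 0.0},
  ],
)

```text
time: 8.65
ee_pos: [501.0, 143.7, 60.3]
eef_rot: [[-0.499, 0.867, -0.003], [0.867, 0.499, 0.005], [0.006, -0.001, -1.0]]
contact_force: [-16.0, 21.9, 7.4]
grip_width: 0.002
```

Call:
drive_tool(
  deltas=[
    {"translation": [0.0, 0.0, 0.0], "yaw": 0.0},
    {"translation": [0.0, 0.0, 0.0], "yaw": 0.0},
    {"translation": [0.0, 0.0, 0.0], "yaw": 0.0},
    {"translation": [0.0, 0.0, 0.0], "yaw": 0.0},
  ],
)

```text
time: 9.05
ee_pos: [501.0, 143.7, 60.3]
eef_rot: [[-0.499, 0.867, -0.003], [0.867, 0.499, 0.004], [0.005, -0.001, -1.0]]
contact_force: [-15.7, 22.7, 6.6]
grip_width: -0.005
```

Call:
drive_tool(
  deltas=[
    {"translation": [0.03, 0.0, 0.0], "yaw": 0.0},
    {"translation": [0.05, 0.0, 0.0], "yaw": 0.0},
    {"translation": [0.1, 0.0, 0.0], "yaw": 0.0},
    {"translation": [0.3, 0.0, 0.0], "yaw": 0.0},
    {"translation": [0.4, 0.0, 0.0], "yaw": 0.0},
    {"translation": [0.0, 0.0, -1.0], "yaw": 0.0},
    {"translation": [0.0, 0.0, -1.0], "yaw": 0.0},
    {"translation": [0.0, 0.0, -1.0], "yaw": 0.0},
    {"translation": [0.0, 0.0, -1.0], "yaw": 0.0},
    {"translation": [0.0, 0.0, -1.0], "yaw": 0.0},
    {"translation": [0.0, 0.0, 0.0], "yaw": 0.0},
    {"translation": [0.0, 0.0, 0.0], "yaw": 0.0},
  ],
)

```text
time: 10.25
ee_pos: [489.0, 165.0, 210.5]
eef_rot: [[-0.498, 0.867, 0.001], [0.867, 0.498, 0.0], [-0.0, 0.001, -1.0]]
contact_force: [-0.9, 0.5, -0.8]
grip_width: 0.001
```

```bash
python3 st.py s6; python3 - <<'E'
from workcell import env
import cv2,numpy as np
o=env.observe(); c=env.capture("wrist"); cv2.imwrite("pics/w6.png",c["img"])
np.savez("w6.npz",p=o["ee_pos"],Rt=o["eef_rot"],**c); print(o["q"])
E
```

```text
10.25 [489.01827494 165.01054461 210.54306559] 100.42919640589754 189.73947676992128 tool -x deg 299.877588372532 [-0.86613095  0.51095232 -0.81003104] radial,tang 94.2894585278187 34.57619233320889
[ 2.75801237e-01 -2.28934799e-01  1.80721152e+00  2.63280634e-05
  1.56390624e+00 -2.45619864e-01]
```

View pics/s6.png

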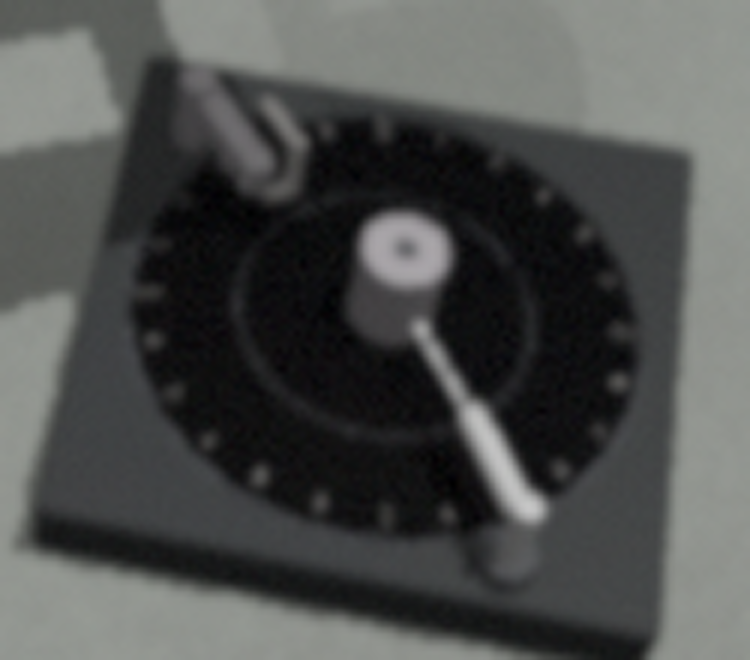

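View pics/w6.png

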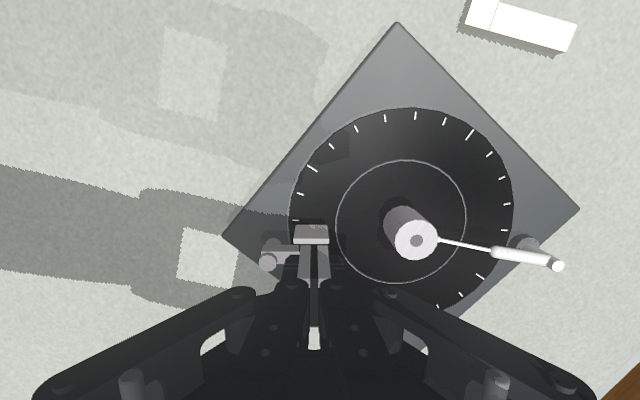

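Call:
drive_tool(
  deltas=[
    {"translation": [-0.846, -0.467, 0.0], "yaw": 0.0},
    {"translation": [-0.846, -0.467, 0.0], "yaw": 0.0},
    {"translation": [-0.846, -0.467, 0.0], "yaw": 0.0},
    {"translation": [-0.846, -0.467, 0.0], "yaw": 0.0},
    {"translation": [-0.846, -0.467, 0.0], "yaw": 0.0},
    {"translation": [-0.846, -0.467, 0.0], "yaw": 0.0},
    {"translation": [-0.846, -0.467, 0.0], "yaw": 0.0},
    {"translation": [-0.846, -0.467, 0.0], "yaw": 0.0},
    {"translation": [-0.846, -0.467, 0.0], "yaw": 0.0},
    {"translation": [-0.846, -0.467, 0.0], "yaw": 0.0},
    {"translation": [-0.846, -0.467, 0.0], "yaw": 0.0},
    {"translation": [-0.846, -0.467, 0.0], "yaw": 0.0},
    {"translation": [-0.846, -0.467, 0.0], "yaw": 0.0},
    {"translation": [-0.846, -0.467, 0.0], "yaw": 0.0},
    {"translation": [-0.846, -0.467, 0.0], "yaw": 0.0},
    {"translation": [-0.846, -0.467, 0.0], "yaw": 0.0},
    {"translation": [0.0, 0.0, 0.0], "yaw": 0.0},
    {"translation": [0.0, 0.0, 0.0], "yaw": 0.0},
  ],
)

```text
time: 12.15
ee_pos: [496.6, -299.3, 208.9]
eef_rot: [[-0.497, 0.868, -0.002], [0.868, 0.497, 0.001], [0.002, -0.001, -1.0]]
contact_force: [0.3, 0.3, -0.1]
grip_width: -0.001
```

```bash
python3 st.py s7; python3 - <<'E'
from workcell import env
import cv2,numpy as np
o=env.observe(); c=env.capture("wrist"); cv2.imwrite("pics/w7.png",c["img"])
cv2.imwrite("pics/w7c.png",cv2.resize(c["img"][150:300,230:430],None,fx=4,fy=4,interpolation=cv2.INTER_CUBIC))
np.savez("w7.npz",p=o["ee_pos"],Rt=o["eef_rot"],**c); print(o["ee_pos"],o["q"])
E
```

```text
12.15 [ 496.57810664 -299.30148017  208.90785248] 489.9072130509413 259.24494989693693 tool -x deg 299.796223176165 [ 0.31887528  0.30752604 -0.09312068] radial,tang 318.50302804535755 -372.24274205059754
[ 496.74339393 -298.81800245  209.27255023] [-5.85665950e-01 -8.38516733e-02  1.67937656e+00  2.03343994e-04
  1.54767287e+00 -1.10649651e+00]
```

View pics/s7.png

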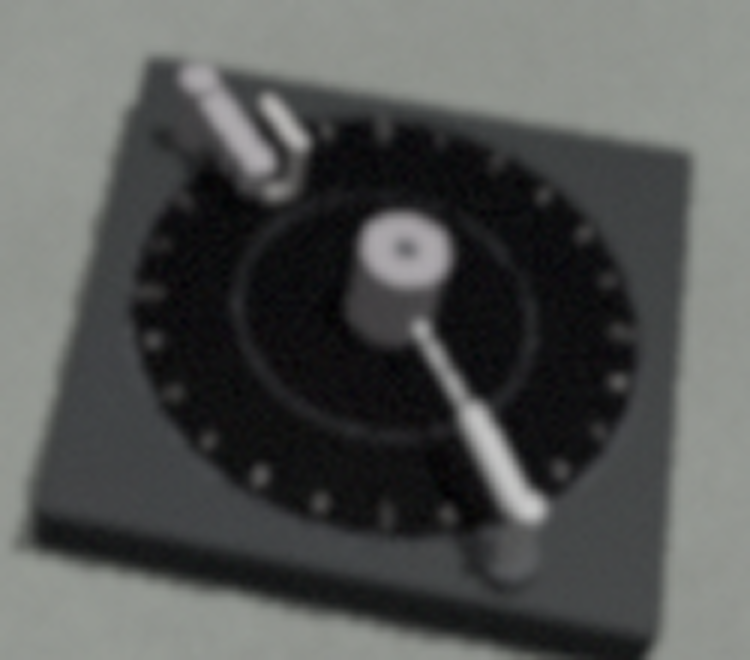

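View pics/w7.png

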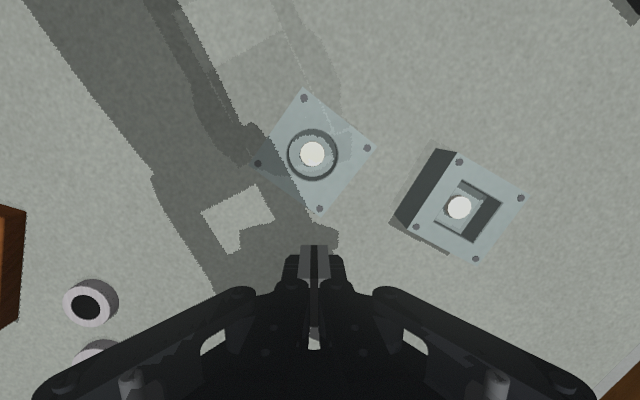

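View pics/w7c.png

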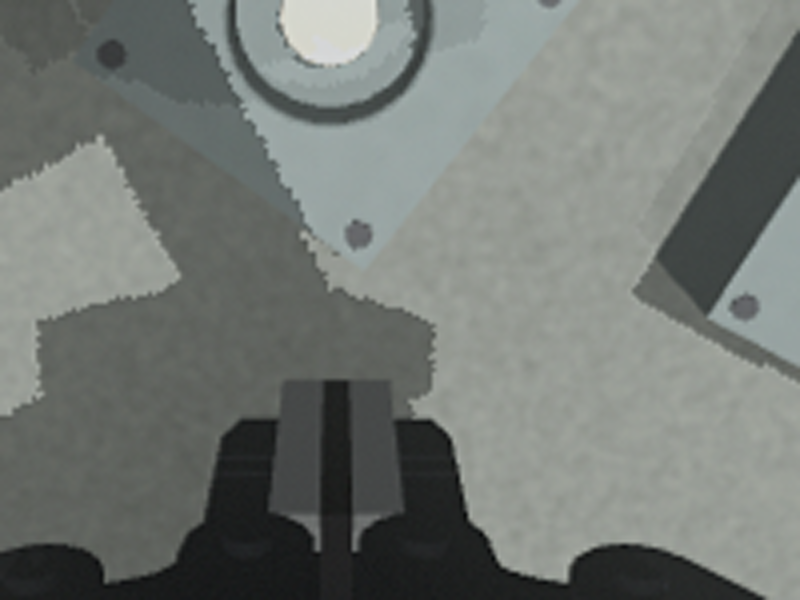

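```bash
python3 - <<'E'
from h import *
np.set_printoptions(precision=1,suppress=True)
w=W("w7.npz")
K=w.atz(312.5,154,37);B=w.atz(312,154.5,55);print(K,B)
print("sq",w.atz(459.5,207.5,37))
d=np.load("w7.npz");print(d["Rt"].T@(np.array([*(K+B)[:2]/2,208.9])-d["p"]))
E
```

```text
[ 476.2 -266.3   37. ] [ 475.2 -265.5   55. ]
sq [ 641.7 -236.9   37. ]
[39.  -1.9  0.4]
```

Call:
drive_tool(
  deltas=[
    {"translation": [0.655, -0.027, 0.0], "yaw": 0.0},
    {"translation": [0.655, -0.027, 0.0], "yaw": 0.0},
    {"translation": [0.0, 0.0, 0.95], "yaw": 0.0},
    {"translation": [0.0, 0.0, 0.95], "yaw": 0.0},
    {"translation": [0.0, 0.0, 0.95], "yaw": 0.0},
    {"translation": [0.0, 0.0, 0.95], "yaw": 0.0},
    {"translation": [0.0, 0.0, 0.95], "yaw": 0.0},
    {"translation": [0.0, 0.0, 0.0], "yaw": 0.0},
    {"translation": [0.0, 0.0, 0.0], "yaw": 0.0},
  ],
)

```text
time: 13.15
ee_pos: [476.1, -265.4, 68.5]
eef_rot: [[-0.499, 0.867, -0.0], [0.867, 0.499, 0.0], [0.0, -0.0, -1.0]]
contact_force: [-0.3, -0.1, 1.1]
grip_width: -0.001
```

```bash
python3 - <<'E'
from workcell import env
import cv2,numpy as np
o=env.observe(); c=env.capture("wrist"); s=env.capture("side")
a=cv2.resize(c["img"][150:330,200:430],None,fx=3,fy=3); b=cv2.resize(s["img"][110:190,320:440],None,fx=6,fy=6,interpolation=cv2.INTER_CUBIC)
cv2.imwrite("pics/w8.png",a);cv2.imwrite("pics/s8.png",b); print(o["ee_pos"])
E
```

```text
[ 476.12811245 -265.44964713   68.45557126]
```

View pics/w8.png

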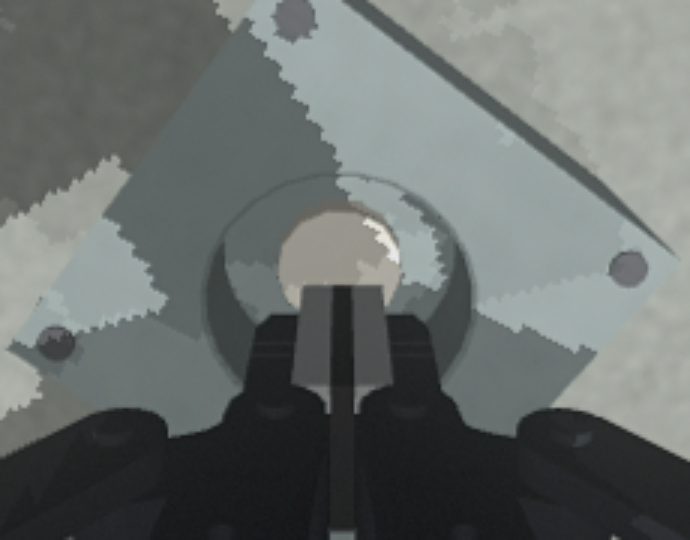

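View pics/s8.png

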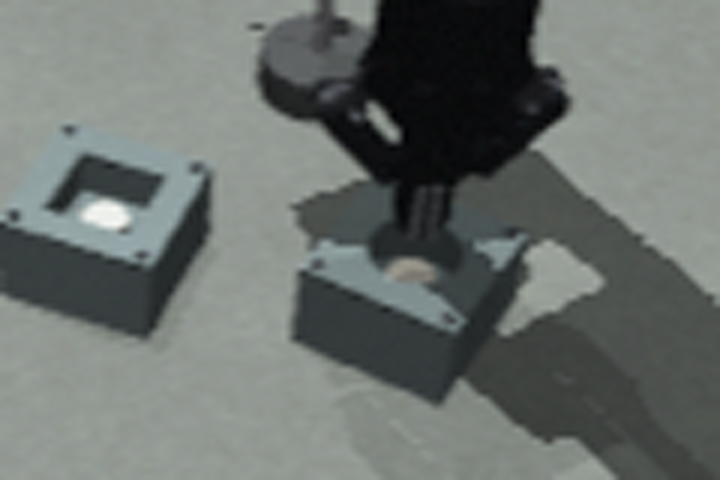

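Call:
drive_tool(
  deltas=[
    {"translation": [0.0, 0.0, 0.3], "yaw": 0.0},
    {"translation": [0.0, 0.0, 0.3], "yaw": 0.0},
    {"translation": [0.0, 0.0, 0.27], "yaw": 0.0},
    {"translation": [0.0, 0.0, 0.0], "yaw": 0.0},
    {"translation": [0.0, 0.0, 0.0], "yaw": 0.0},
  ],
)

```text
time: 13.75
ee_pos: [475.9, -266.0, 41.5]
eef_rot: [[-0.498, 0.867, -0.0], [0.867, 0.498, 0.0], [0.001, -0.0, -1.0]]
contact_force: [0.0, -1.2, 0.5]
grip_width: 0.004
```

Call:
drive_tool(
  deltas=[
    {"translation": [0.0, 0.0, 0.1], "yaw": 0.0},
    {"translation": [0.0, 0.0, 0.1], "yaw": 0.0},
    {"translation": [0.0, 0.0, 0.08], "yaw": 0.0},
    {"translation": [0.0, 0.0, 0.0], "yaw": 0.0},
    {"translation": [0.0, 0.0, 0.0], "yaw": 0.0},
  ],
)

```text
time: 14.25
ee_pos: [476.1, -266.1, 33.5]
eef_rot: [[-0.498, 0.867, 0.0], [0.867, 0.498, -0.0], [-0.0, 0.0, -1.0]]
contact_force: [0.4, 0.4, 3.3]
grip_width: -0.001
```

Call:
drive_tool(
  deltas=[
    {"translation": [0.0, 0.0, 0.05], "yaw": 0.0},
    {"translation": [0.0, 0.0, 0.05], "yaw": 0.0},
    {"translation": [0.0, 0.0, 0.0], "yaw": 0.0},
    {"translation": [0.0, 0.0, 0.0], "yaw": 0.0},
    {"translation": [0.0, 0.0, 0.0], "yaw": 0.0},
  ],
)

```text
time: 14.75
ee_pos: [476.2, -266.1, 30.9]
eef_rot: [[-0.498, 0.867, 0.0], [0.867, 0.498, -0.0], [-0.0, 0.0, -1.0]]
contact_force: [-2.2, 0.8, 9.5]
grip_width: -0.003
```

Call:
drive_tool(
  deltas=[
    {"translation": [0.0, 0.0, 0.0], "yaw": 0.0},
    {"translation": [0.0, 0.0, 0.0], "yaw": 0.0},
    {"translation": [0.0, 0.0, -0.2], "yaw": 0.0},
    {"translation": [0.0, 0.0, -0.4], "yaw": 0.0},
    {"translation": [0.0, 0.0, -0.6], "yaw": 0.0},
    {"translation": [0.0, 0.0, -1.0], "yaw": 0.0},
    {"translation": [0.0, 0.0, -1.0], "yaw": 0.0},
    {"translation": [0.0, 0.0, -1.0], "yaw": 0.0},
    {"translation": [-0.5, 0.0, -1.0], "yaw": 0.0},
    {"translation": [-0.5, 0.0, -1.0], "yaw": 0.0},
    {"translation": [-0.5, 0.0, 0.0], "yaw": 0.0},
    {"translation": [0.0, 0.0, 0.0], "yaw": 0.0},
    {"translation": [0.0, 0.0, 0.0], "yaw": 0.0},
  ],
)

```text
time: 16.05
ee_pos: [497.9, -304.7, 215.1]
eef_rot: [[-0.498, 0.867, -0.002], [0.867, 0.498, 0.001], [0.002, -0.001, -1.0]]
contact_force: [0.2, -0.3, 0.4]
grip_width: -0.002
```

```bash
python3 st.py s9; python3 - <<'E'
from workcell import env
import cv2
cv2.imwrite("pics/w9.png",env.capture("wrist")["img"])
cv2.imwrite("pics/sc9.png",env.capture("scene")["img"])
E
```

```text
16.05 [ 497.88300478 -304.71018501  215.13883304] 494.98270375760995 259.51017568396503 tool -x deg 299.8398092644944 [ 0.18775252 -0.30681607  0.40516646] radial,tang 320.34545510463215 -377.3412811712123
```

View pics/w9.png

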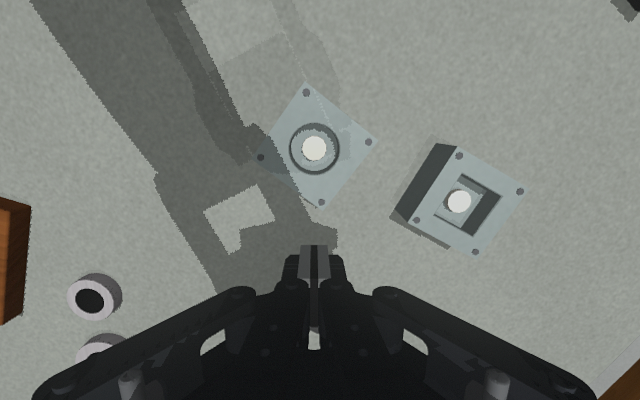

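View pics/sc9.png

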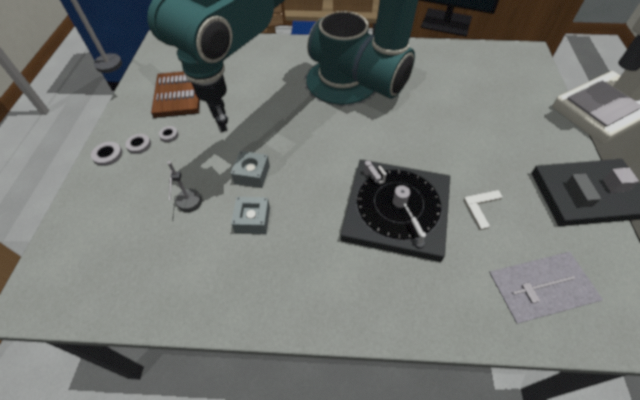

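View pics/s9.png

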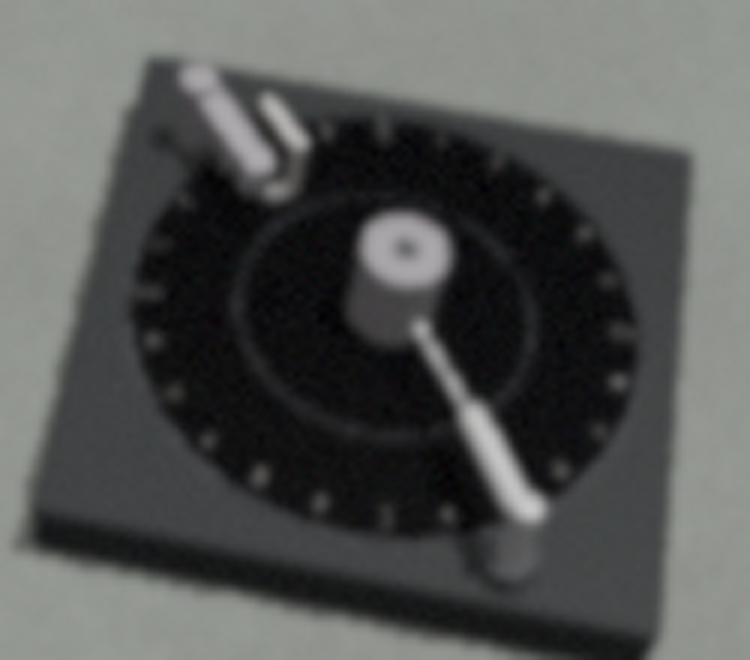

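```bash
python3 -c "
from workcell import env
print(env.sign_off())"
```

```text
the job is handed in; nothing more can be done
None
```

I pushed the turntable home and pressed the round well's key, then handed the job in at about 16 s of the 51 s allowed. The sign-off gives no verdict, so success here rests on my own checks.

- **Homing:** With the shut fingertips I pushed the lug's bare back face about 50° counter-clockwise along its arc. At the stop the tool stalled with about 27 N, which I held for more than 0.4 s before backing straight off. The later pictures show the bumper against the stop bar. I could not read the joint angle directly.
- **Zero key:** I lowered the fingertips into the round well to z = 30.9 mm. The force had risen from 3.3 N at partial travel to 9.5 N there, which matches the key's 6 mm end stop. I held it about 0.5 s and lifted clear.
- **Last checks:**
  - The tool is free at z = 215 mm with no contact force.
  - The round key looks as it did before the press.
  - The square well was never approached.
  - The turntable has not moved since homing, and the test cylinder stands upright at the axis.
  - The surface gauge and ceramic square appear where they began.
- **Disagreements:** The scene and side cameras differed by 4–9 mm along x. I used their average, corrected by the wrist camera.

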